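# Set up the projection experiment on the optical bench

## Task

Set up the slide projection on the optical bench: standing in the channel of the rail and square across it, put the large condenser lens 10 cm from the lamp, the slide frame 10 cm beyond the condenser, the white screen close up to the end stop at the other end (at most about a centimetre of gap), and the small lens midway between the slide frame and the screen. Do not knock any of them over, and leave the beaker, the bottle and the glass dish where they stand.

Things in the scene. Friction and masses are not known exactly. Their poses are not given: they have to be found in the camera images.
- rail: Optical bench: straight aluminium channel fixed on the table, 560 mm long (own x, running left-right before the robot), 76 mm wide (own y). Origin: centre of its underside, z up. Its floor, on which parts stand, is 6 mm above the table; along both edges a lip rises to 14 mm above the table; 70 mm clear between the lips.
- lamp: Lamp house, fixed in the channel 250 mm from the rail's middle, at one end or the other: grey upright cylinder 52 mm in diameter, dark cap, light windows both ways along the rail; top 129 mm above the table. Origin: on its axis, on the channel's floor. Distances along the bench are taken between the lamp's axis and the mid-planes of the parts.
- stop: End stop, fixed in the channel 250 mm from the rail's middle, at the end opposite the lamp: low steel block 16 mm along the rail, 68 mm across, 16 mm high, with a brass screw head (24 mm high in all). Origin: centre of its underside, on the channel's floor. A part's foot touching it has its centre 28 mm from this origin.
- condenser (a point): Large condenser lens: glass in a round black ring 80 mm across, 18 mm thick. Stands on a steel foot 40 (own x) x 56 (own y) x 16 mm, with a thin stem. Height 125 mm; this point is its centre, 62.5 mm above the underside and below the top edge; z up, x = optical axis, square to the flat face. Same either way round. Grip from above at its upper edge, closing along own x (18 mm thick).
- lens (a point): Small lens: glass in a round black ring 56 mm across, 12 mm thick. Stands on a steel foot 40 (own x) x 56 (own y) x 16 mm, with a thin stem. Height 113 mm; this point is its centre, 56.5 mm above the underside and below the top edge; z up, x = optical axis, square to the flat face. Same either way round. Grip from above at its upper edge, closing along own x (12 mm thick).
- slide (a point): Slide frame: square grey frame 70 x 70 mm, 10 mm thick, pale slide with dark arrow. Stands on a steel foot 40 (own x) x 56 (own y) x 16 mm, with a thin stem. Height 120 mm; this point is its centre, 60.0 mm above the underside and below the top edge; z up, x = optical axis, square to the flat face. Same either way round. Grip from above at its upper edge, closing along own x (10 mm thick).
- screen (a point): Screen: white plate 110 mm wide, 100 mm high, 8 mm thick. Stands on a steel foot 40 (own x) x 56 (own y) x 16 mm, with a thin stem. Height 135 mm; this point is its centre, 67.5 mm above the underside and below the top edge; z up, x = optical axis, square to the flat face. Same either way round. Grip from above at its upper edge, closing along own x (8 mm thick).
- beaker: Small empty glass beaker, 50 mm in diameter, 68 mm high, loose, not part of the job. Origin: centre of its underside.
- bottle: Small amber glass bottle with a black cap, 42 mm in diameter, 80 mm high, loose, not part of the job. Origin: centre of its underside.
- dish: Flat covered glass dish (Petri dish), 82 mm in diameter, 19 mm high, loose, not part of the job. Origin: centre of its underside.
Things that resemble listed ones, but are neither listed nor needed, are in the scene too. What is shaped like the part that bears slide but pink or purple is not meant.

How it is judged:
By the outcome, as a careful person would: the job done as asked, in the order asked, and still so for the second after the job is handed in, with the robot touching nothing.
It also fails if it takes over 115 s, if anything falls off the work surface, if the arm or the gripper's body presses on something with over 40 N, if the wrist force passes 120 N, or if a joint passes its speed limit or range.

## Robot

A 7-joint arm with a two-finger parallel gripper is mounted at the origin on the work surface. World frame = base frame: x ahead of the robot, y to its left, z up, the work surface at z = 0. Lengths are in m, angles in degrees, forces in N, time in s.
With the tool pointing down it reaches from about 0.425 to 0.875 m from the base axis. Payload 4.7 kg.
Tool frame: the origin (TCP) lies on the front face of the gripper's body, between the roots of the fingers; the fingertips stand 70 mm ahead of it and the grasp point (between the pads) lies 51 mm ahead of it (tip_extent is the distance from the TCP to the fingertips, in m); z points along the fingers, y is the direction in which the jaws open and shut (so a half turn about z gives the same grasp; the last joint's range is limited). The gripper opens to 87 mm and grips with 3 to 60 N. Pads are 19 mm wide; open, the fingers measure 117 mm over their backs; the gripper's body (75 mm by 190 mm) begins 51 mm behind the grasp point.
Start: joints at [68.933, 18.392, -4.016, 83.108, 1.295, 78.541, -3.26], TCP at [0.242, -0.603, 0.292] pointing down, gripper open.
Joint ranges: [-163.93, 163.93], [-17.29, 119.83], [-79.2, 71.16], [3.27, 140.29], [-89.18, 269.18], [5.43, 117.66], [-154.24, 154.24]. Speed limits (degrees/s): [147.25, 147.25, 180, 180, 180, 180, 180].

## Interface

Orientations are given as [roll, pitch, yaw] about the fixed x, y, z axes, in that order (R = Rz(yaw) Ry(pitch) Rx(roll)).
In Python, from cell import * gives the robot as it stands.
- The arm moves only by the tool carry_out, never from a script. Its argument "increments" is text: rows parted by semicolons, each of 7 numbers parted by spaces: the opening, from 0 (shut) to 1 (fully open), then the shift along the tool's x, y, z in m, then the turn, a rotation vector about the tool's x, y, z in degrees. A call has 1 to 20 rows; each row shifts and turns the pose as measured when the row begins, along the tool's axes as they then stand; what a row does not reach is not made up. A row lasts 1/8 s, in which the tool goes at most 62.5 mm and 10.7 degrees, less where a joint would pass 70% of its speed; a pose out of reach is approached as far as the arm can. A call is refused whole if a number of a shift passes 0.0625 or a number of a turn 10.7, either way. A call with a gripper value outside its range is refused whole. The fingers move at their own pace and stop on an object; "force" is the grip in N (left out, the last holds). Time passes only in rows, so rows that do not move let the fingers close. It gives the time, the measured TCP pose, the force and the opening at its end, in the units of the state.
- get_obs(): the state, without advancing time (a new reading comes with each control period).
- read_camera(name): name is "scene" or "top"; returns a dict with "img" (384x512x3 uint8, blue, green, red), "fx", "fy", "cx", "cy" (pixels), "world_from_camera" (4x4, takes a point from camera to world coordinates). Camera axes: x right, y down, z forward; pixel columns grow to the right and rows downward; lengths in m; the calibration is good to about 2 mm. A picture is of the moment at which its call begins. There is no depth.
- sign_off(): hands the job in, once; it reports no verdict.
Trained networks look in a picture, given as the dict that the camera call returned (one of the last four; its "shot" number tells which), for a name from the list of things; names that differ only in an ending like _2 or _b are one class to them, and where a whole thing is asked for, a point or a joint stands for the part that bears it (a point fixed in the world has none). Each returns a list of dicts, best first, with "confidence" (0 to 1); they miss things now and then, are a little off and sometimes report something else, mostly with a low value. They report only what shows in the picture. A call takes as long as a camera call. They do not tell look-alikes from the thing itself.
- masks_of(target, picture): "pixels" (384x512 bool, what is visible of it) and "bbox" ([left, top, right, bottom] in pixels, round what is visible of it).
The state is a dict: "time_s": time; "qpos": joint angles; "joint_velocities": joint speeds; "effort": joint torques, N m; "tool_pos": TCP position; "tool_rot": TCP orientation; "force": force on the tool from outside, world axes, zero at the start; "wrist_torque": the same for the moment, N m; "grip_width": finger opening in m.
Only numpy, scipy, OpenCV 4.12 (cv2) and the standard library are available. Lean on these libraries where they do the work, as an engineer would, in place of code of your own. Each camera call takes 0.05 s, during which the arm holds its last target.

## Working session

There is one attempt and no reset: what is moved stays moved. The work goes in short steps, Python scripts to look and compute and a tool call to move; the robot and the scene stay as the last step left them, time stands still between calls to the robot, and variables do not carry over. Pictures are saved under pics/ and viewed, and the job is handed in when it is done.

Besides the shell and the picture viewer there is one more tool, called after "Emit:" as name(argument=value, ...) on one line, values as JSON. carry_out: Moves the arm, as the interface text tells. Its arguments: {"type":"object","properties":{"increments":{"type":"string"},"force":{"type":"number"}},"required":["increments"]}

```bash
ls; mkdir -p pics
python3 - <<'E'
from cell import *
import cv2,numpy as np
o=get_obs();print({k:np.round(v,3).tolist() for k,v in o.items()})
for n in("scene","top"):
    p=read_camera(n);cv2.imwrite(f"pics/{n}0.png",cv2.resize(p["img"],(800,600)))
    print(n,p["fx"],p["fy"],p["cx"],p["cy"],np.round(p["world_from_camera"],4).tolist())
    for t in "rail lamp stop condenser lens slide screen beaker bottle dish".split():
        print(t,[(round(d["confidence"],2),[int(x) for x in d["bbox"]]) for d in masks_of(t,p)])
E
```

```text
pics
{'time_s': 0.0, 'qpos': [68.933, 18.439, -4.015, 83.175, 1.296, 78.54, -3.26], 'joint_velocities': [0.123, -0.128, -0.038, 0.055, 0.006, -0.026, 0.059], 'effort': [0.0, -49.13, -0.404, -31.253, -0.064, 0.044, 0.0], 'tool_pos': [0.242, -0.603, 0.291], 'tool_rot': [-179.892, 0.007, 21.877], 'force': [-0.009, -0.362, 0.851], 'wrist_torque': [0.021, 0.02, -0.0], 'grip_width': 0.087}
scene 495.6115402524754 495.6115402524754 257.4271594696984 199.96954605457492 [[0.4381, 0.7742, -0.4569, 0.9685], [0.8989, -0.3712, 0.2329, -0.2764], [0.0107, -0.5127, -0.8585, 1.0135], [0.0, 0.0, 0.0, 1.0]]
rail [(0.56, [178, 194, 414, 341])]
lamp []
stop [(0.84, [381, 193, 402, 222])]
condenser [(0.8, [200, 179, 217, 225]), (0.39, [244, 174, 264, 207])]
lens [(0.66, [367, 121, 396, 160]), (0.2, [176, 283, 216, 328])]
slide [(0.9, [328, 143, 359, 194]), (0.72, [268, 110, 299, 160]), (0.72, [296, 82, 324, 128])]
screen [(0.79, [95, 204, 138, 265])]
beaker [(0.97, [244, 174, 263, 206])]
bottle [(0.73, [321, 126, 343, 156])]
dish [(0.89, [135, 198, 171, 231])]
top 440.1407076799551 440.1407076799551 253.3804024007859 190.9614853899257 [[0.0132, -0.9972, 0.0735, 0.3861], [-0.9999, -0.0128, 0.0063, -0.0226], [-0.0053, -0.0736, -0.9973, 1.2169], [0.0, 0.0, 0.0, 1.0]]
rail [(0.96, [142, 122, 347, 158])]
lamp [(0.74, [327, 116, 352, 150])]
stop [(0.56, [151, 138, 156, 158])]
condenser [(0.86, [282, 194, 307, 223])]
lens [(0.88, [117, 191, 139, 211]), (0.74, [142, 123, 345, 159])]
slide [(0.93, [204, 188, 225, 217]), (0.8, [140, 259, 174, 274]), (0.62, [154, 179, 184, 199])]
screen []
beaker [(0.86, [241, 201, 258, 221]), (0.17, [357, 190, 386, 233])]
bottle [(0.72, [156, 215, 177, 231])]
dish [(0.67, [319, 220, 352, 249])]
```

View pics/scene0.png

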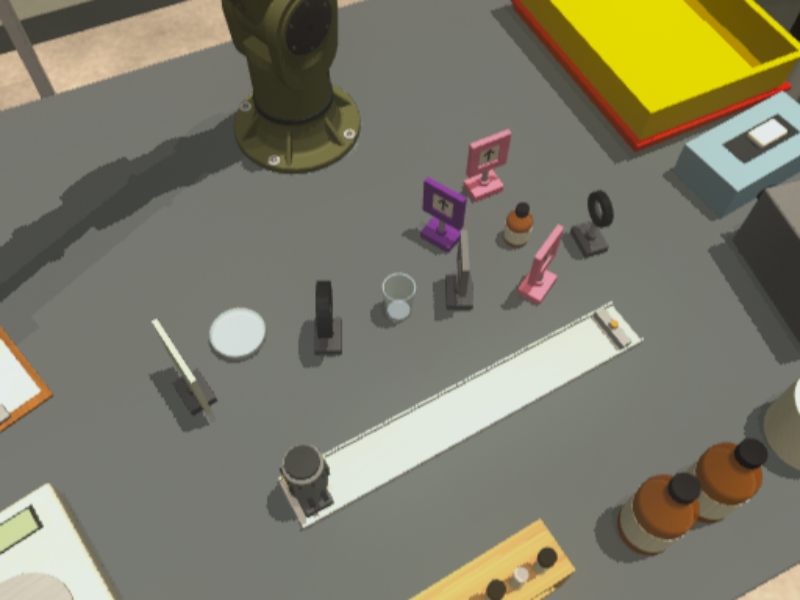

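View pics/top0.png

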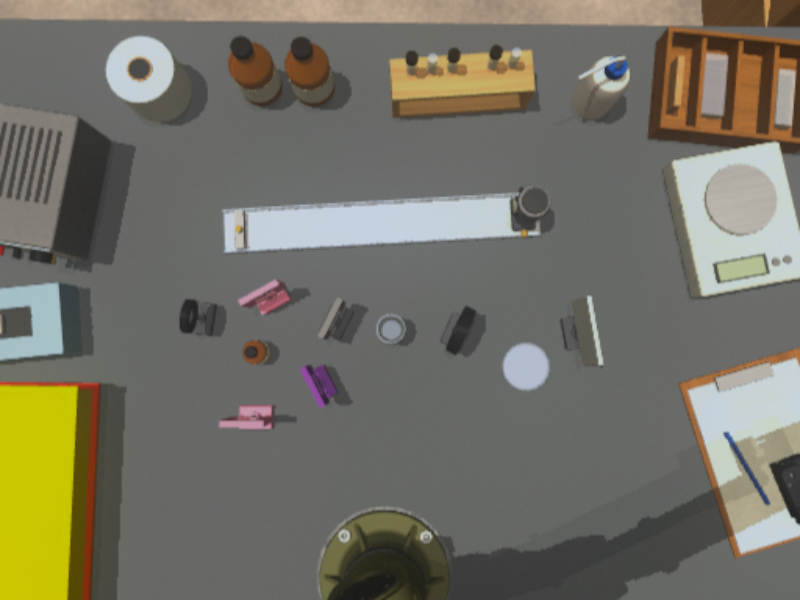

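The top view shows the lamp at the right end of the rail (532,205 in the 800 px picture) and the stop at the left end (239,229). Near the row of parts are one small lens (198,317), one condenser (461,330) and one screen (588,330).

There are four frames: grey (335,318), pink (267,295), pink (250,418) and purple (320,385). Only the grey one fits, since pink and purple are excluded. I'll confirm it in a crop and fit the poses.

```bash
cat > h.py <<'E'
from cell import *
import cv2,numpy as np
from scipy.optimize import minimize
# pieces: list of point sets (convex) in part frame, z from underside
def box(sx,sy,z0,z1): return np.array([[a*sx/2,b*sy/2,z] for a in(-1,1) for b in(-1,1) for z in(z0,z1)])
def disk(th,d,zc):
    t=np.linspace(0,2*np.pi,48,endpoint=False)
    return np.array([[s*th/2,d/2*np.cos(a),zc+d/2*np.sin(a)] for s in(-1,1) for a in t])
def cyl(d,h,z0=0):
    t=np.linspace(0,2*np.pi,48,endpoint=False)
    return np.array([[d/2*np.cos(a),d/2*np.sin(a),z] for z in(z0,h) for a in t])
foot=box(40,56,0,16)
M={"condenser":[foot,box(8,8,16,50),disk(18,80,85)],"lens":[foot,box(8,8,16,60),disk(12,56,85)],
"slide":[foot,box(8,8,16,55),box(10,70,50,120)],"screen":[foot,box(8,8,16,40),box(8,110,35,135)]}
def proj(p,X):
    T=np.linalg.inv(p["world_from_camera"]);c=X@T[:3,:3].T+T[:3,3]
    return np.c_[p["fx"]*c[:,0]/c[:,2]+p["cx"],p["fy"]*c[:,1]/c[:,2]+p["cy"]]
def unproj(p,uv,z):
    uv=np.atleast_2d(uv).astype(float);W=p["world_from_camera"]
    d=np.c_[(uv[:,0]-p["cx"])/p["fx"],(uv[:,1]-p["cy"])/p["fy"],np.ones(len(uv))]@W[:3,:3].T
    return W[:3,3]+d*((z-W[2,3])/d[:,2])[:,None]
S=4
def sil(p,name,q,roi,z0=0):
    x,y,a=q;c,s=np.cos(a),np.sin(a);R=np.array([[c,-s,0],[s,c,0],[0,0,1]])
    l,t,r,b=roi;im=np.zeros(((b-t)*S,(r-l)*S),np.uint8)
    for P in M[name]:
        uv=proj(p,(P/1000+[0,0,z0])@R.T+[x,y,0])
        h=cv2.convexHull(((uv-[l-.5,t-.5])*S*16-8).astype(np.int32))
        cv2.fillConvexPoly(im,h,255,lineType=cv2.LINE_8,shift=4)
    return cv2.resize(im,(r-l,b-t),interpolation=cv2.INTER_AREA)/255.
def fit(name,pms,x0,y0,z0=0,yaws=None):
    # pms: list (picture,mask)
    rois=[]
    for p,m in pms:
        v,u=np.nonzero(m);rois.append((max(u.min()-14,0),max(v.min()-14,0),min(u.max()+15,512),min(v.max()+15,384)))
    def cost(w):
        q=(w[0]/1000,w[1]/1000,w[2]/50);tot=0
        for (p,m),r in zip(pms,rois):
            g=m[r[1]:r[3],r[0]:r[2]].astype(float);tot+=np.abs(sil(p,name,q,r,z0)-g).sum()/g.sum()
        return tot
    best=None
    for a in (np.radians(np.arange(-90,90,15)) if yaws is None else yaws):
        w0=np.array([x0*1000,y0*1000,a*50])
        r=minimize(cost,w0,method="Nelder-Mead",options=dict(initial_simplex=w0+np.vstack([np.zeros(3),np.diag([15,15,8])]),xatol=.05,fatol=1e-4))
        if best is None or r.fun<best.fun:best=r
    w=best.x;return w[0]/1000,w[1]/1000,np.degrees(w[2]/50),best.fun
E
python3 - <<'E'
from h import *
s=read_camera("scene");t=read_camera("top")
def near(n,p,uv):
    for d in masks_of(n,p):
        b=d["bbox"]
        if b[0]-4<=uv[0]<=b[2]+4 and b[1]-4<=uv[1]<=b[3]+4 and (b[2]-b[0])<80: return d["pixels"]
c=np.hstack([cv2.resize(t["img"][165:280,100:260],(480,345),interpolation=2),cv2.resize(s["img"][60:220,250:400],(320,345),interpolation=2)])
cv2.imwrite("pics/crop1.png",c)
cv2.imwrite("pics/crop2.png",np.hstack([cv2.resize(t["img"][170:250,270:410],(420,240),interpolation=2),cv2.resize(s["img"][160:280,80:230],(375,300)[:1]+(240,),interpolation=2)]))
for n,us,ut in [("condenser",(208,205),(294,210)),("slide",(343,170),(214,203)),("lens",(382,140),(128,201)),("screen",(117,235),(375,211))]:
    ms,mt=near(n,s,us),near(n,t,ut)
    x0,y0=unproj(t,ut,.06)[0,:2]
    print(n,ms is not None and ms.sum(),mt is not None and mt.sum(),x0,y0)
    for lab,pm in(("both",[(s,ms),(t,mt)]),("scene",[(s,ms)]),("top",[(t,mt)])):
        pm=[a for a in pm if a[1] is not None]
        if pm: print(lab,np.round(fit(n,pm,x0,y0),4))
np.save("m.npy",0)
E
```

```text
condenser False 360 0.4226496613987338 -0.12257802890021402
both [ 0.4203 -0.1207 65.2826  0.1334]
top [ 0.4203 -0.1207 65.2826  0.1334]
slide False 390 0.4383114356043133 0.08794617209163924
both [ 4.364000e-01  8.910000e-02 -1.166927e+02  7.660000e-02]
top [ 4.364000e-01  8.910000e-02 -1.166927e+02  7.660000e-02]
lens 714 462 0.4406401951287415 0.3147696557261693
both [  0.4378   0.3275 -97.1447   0.1144]
scene [ 4.36800e-01  3.28400e-01 -9.69709e+01  4.96000e-02]
top [ 4.38000e-01  3.26500e-01 -9.65171e+01  3.89000e-02]
screen 790 741 0.4228036384960903 -0.334930578458131
both [  0.422   -0.3267 -78.9899   0.1958]
scene [  0.4222  -0.3262 -78.5549   0.0969]
top [  0.4219  -0.3275 -79.1159   0.0877]
```

Run:
```python
from h import *
t=read_camera("top")
cv2.imwrite("pics/rail.png",np.vstack([cv2.resize(t["img"][110:165,135:250],(690,330)[:1]+(275,),interpolation=2),cv2.resize(t["img"][105:160,245:360],(690,275),interpolation=2)]))
```

```text
(no output)
```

View pics/crop1.png

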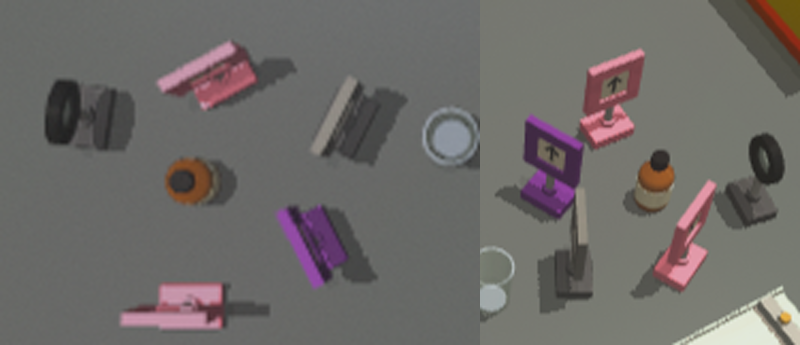

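View pics/rail.png

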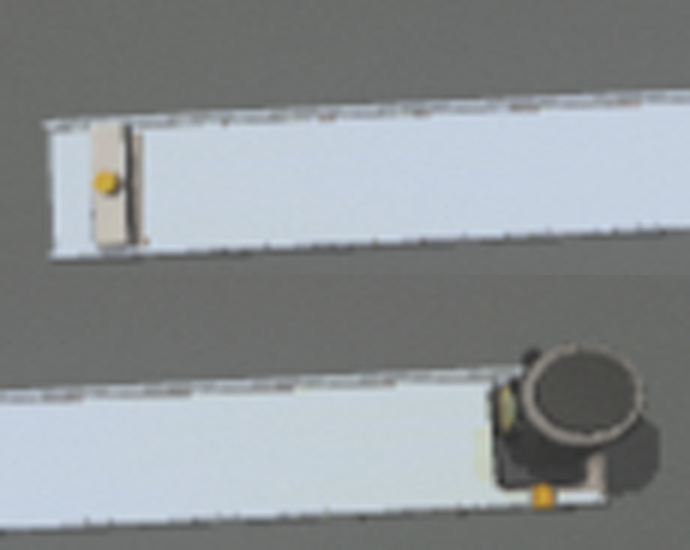

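The crop confirms that the frame at (214,203) at 512 px is grey. Next is the rail fit, using threshold masks with the lamp region ignored, and better condenser and slide fits from both views.

```bash
cat > railfit.py <<'E'
from h import *
def getrail(p):
    g=p["img"].min(2)>120
    l,t,r,b=(135,105,360,170) if p["fx"]<460 else (170,185,425,345)
    m=np.zeros(g.shape,np.uint8);m[t:b,l:r]=g[t:b,l:r]
    n,lab,st,_=cv2.connectedComponentsWithStats(m);k=1+np.argmax(st[1:,4])
    m=cv2.morphologyEx((lab==k).astype(np.uint8),cv2.MORPH_CLOSE,np.ones((5,5)))
    return m,(l,t,r,b)
M["rail"]=[box(560,76,0,14)]
M["ign"]=[cyl(70,140,6)]
if __name__=="__main__":
    ps=[read_camera("scene"),read_camera("top")]
    D=[(p,)+getrail(p) for p in ps]
    def cost(w,D):
        tot=0;a=w[2]/250
        for p,m,r in D:
            q=(w[0]/1000,w[1]/1000,a)
            L=(q[0]-.25*-1*np.cos(a)*0+.25*np.cos(a),q[1]+.25*np.sin(a),0)
            wt=sil(p,"ign",L,r)<.01
            tot+=(np.abs(sil(p,"rail",q,r)-m[r[1]:r[3],r[0]:r[2]])*wt).sum()
        return tot
    for lab,d in(("both",D),("scene",D[:1]),("top",D[1:])):
        w0=np.array([590,-10,np.radians(-90+2)*250])
        for _ in range(3):
            s=minimize(cost,w0,args=(d,),method="Nelder-Mead",options=dict(initial_simplex=w0+np.vstack([np.zeros(3),np.diag([10,10,8])]),xatol=.02));w0=s.x
        print(lab,w0[0],w0[1],np.degrees(w0[2]/250),s.fun,[m.sum() for _,m,_ in d])
    for p,m,r in D:
        cv2.imwrite("pics/rm%d.png"%r[0],m*255)
E
python3 railfit.py
python3 - <<'E'
from h import *
for k in range(2):
  s=read_camera("scene");t=read_camera("top")
  for n,us,ut in [("condenser",(208,205),(294,210)),("slide",(294,173),(214,203)),("beaker",0,0),("bottle",0,0),("dish",0,0),("lamp",0,0),("stop",0,0)]:
    for p,u in((s,us),(t,ut)):
        for d in masks_of(n,p):
            b=d["bbox"];
            if u and not(b[0]-2<u[0]<b[2]+2 and b[1]-2<u[1]<b[3]+2): continue
            print(n,"s" if p is s else "t",round(d["confidence"],2),b,np.round(fit(n,[(p,d["pixels"])],.42,-.121 if n[0]=="c" else .089),4) if n in M else "")
E
```

```text
both 611.3794652723795 13.132471978969313 -86.06711954534447 358.8156862745098 [np.uint64(7897), np.uint64(5273)]
scene 610.8308137977743 11.956121304824535 -86.02373973271479 151.21176470588233 [np.uint64(7897)]
top 612.3801038532354 13.41113140749325 -86.0459986705136 137.31372549019608 [np.uint64(5273)]
condenser s 0.96 [200.7, 173.8, 218.0, 226.3] [ 4.199000e-01 -1.203000e-01 -1.136165e+02  5.940000e-02]
slide s 0.56 [284.3, 148.4, 302.7, 197.7] [ 4.352000e-01  9.190000e-02 -1.155988e+02  8.710000e-02]
slide t 0.62 [203.1, 188.6, 228.2, 216.5] [ 0.4374  0.0895 63.1868  0.0726]
beaker s 0.66 [244.8, 175.3, 263.7, 207.0] 
beaker t 0.5 [239.9, 201.5, 261.1, 218.7] 
beaker t 0.36 [357.8, 187.6, 389.2, 232.2] 
bottle s 0.58 [320.0, 127.7, 341.0, 157.4] 
bottle t 0.57 [156.3, 214.8, 175.4, 232.5] 
dish t 0.69 [318.2, 218.5, 353.0, 250.8] 
lamp t 0.87 [329.6, 117.4, 351.7, 149.7] 
stop s 0.49 [379.6, 196.6, 404.3, 224.0] 
stop t 0.46 [151.8, 137.9, 154.5, 161.3] 
condenser s 0.79 [199.8, 177.6, 218.7, 225.4] [ 4.200000e-01 -1.204000e-01 -1.136272e+02  3.360000e-02]
condenser t 0.58 [281.6, 196.2, 303.5, 225.2] [ 0.4197 -0.1211 66.6324  0.0866]
slide s 0.66 [285.2, 144.6, 303.0, 198.2] [ 0.4353  0.0921 64.3408  0.0659]
beaker s 0.67 [244.1, 171.7, 262.7, 206.2] 
beaker t 0.83 [243.0, 200.2, 262.3, 217.8] 
bottle s 0.69 [321.2, 128.8, 342.8, 156.4] 
bottle t 0.15 [152.0, 133.8, 157.1, 162.1] 
dish s 0.72 [136.0, 196.4, 168.9, 230.9] 
dish s 0.57 [92.4, 204.9, 140.6, 264.8] 
dish t 0.69 [319.5, 221.4, 353.1, 251.6] 
lamp s 0.68 [180.9, 282.7, 213.0, 329.6] 
lamp s 0.62 [96.1, 204.5, 137.1, 264.5] 
lamp t 0.89 [326.7, 116.9, 353.9, 150.3] 
stop s 0.73 [378.5, 195.8, 402.9, 224.2] 
stop t 0.62 [153.1, 136.4, 156.5, 161.8]
```

```bash
cat > plan.py <<'E'
# usage: plan.py x y z yaw  -> total shift in tool axes and turn about tool z
import sys,numpy as np
from cell import get_obs
from scipy.spatial.transform import Rotation as Ro
x,y,z,yaw=map(float,sys.argv[1:5])
o=get_obs();R=Ro.from_euler("xyz",o["tool_rot"],degrees=True);p=np.array(o["tool_pos"])
T=Ro.from_euler("xyz",[180,0,yaw],degrees=True)
print("t",round(o["time_s"],2),"pos",np.round(p,4),"rot",np.round(o["tool_rot"],2),"w",round(o["grip_width"],4),"F",np.round(o["force"],1))
rv=(R.inv()*T).as_rotvec(degrees=True)
d=R.inv().apply(np.array([x,y,z])-p)
print("shift in current axes mm",np.round(d*1000,1),"in target-yaw axes",np.round(T.inv().apply(np.array([x,y,z])-p)*1000,1),"turn",np.round(rv,2))
E
python3 plan.py .42 -.1206 .25 -23.7
```

```text
t 3.35 pos [ 0.2422 -0.6032  0.2923] rot [180.     0.    21.88] w 0.087 F [1.  0.1 0.3]
shift in current axes mm [ 344.9 -381.6   42.2] in target-yaw axes [ -31.1 -513.4   42.3] turn [ 0.    0.   45.58]
```

Emit:
carry_out(increments="1 0 0 0 0 0 9.1;1 0 0 0 0 0 9.1;1 0 0 0 0 0 9.1;1 0 0 0 0 0 9.1;1 0 0 0 0 0 9.1;1 -0.0024 -0.04 0 0 0 0;1 -0.0024 -0.04 0 0 0 0;1 -0.0024 -0.04 0 0 0 0;1 -0.0024 -0.04 0 0 0 0;1 -0.0024 -0.04 0 0 0 0;1 -0.0024 -0.04 0 0 0 0;1 -0.0024 -0.04 0 0 0 0;1 -0.0024 -0.04 0 0 0 0;1 -0.0024 -0.04 0 0 0 0;1 -0.0024 -0.04 0 0 0 0;1 -0.0024 -0.04 0 0 0 0;1 -0.0024 -0.04 0 0 0 0", force=15)

```text
time_s: 5.48
tool_pos: [0.4249, -0.1457, 0.2928]
tool_rot: [179.8, -0.3, -25.5]
force: [-0.3, 0.3, 0.4]
grip_width: 0.087
```

```bash
python3 plan.py .42 -.1206 .163 -23.7
```

```text
t 5.47 pos [ 0.4249 -0.1457  0.2928] rot [179.8   -0.32 -25.54] w 0.087 F [-0.3  0.3  0.4]
shift in current axes mm [-15.9 -21.  129.6] in target-yaw axes [-14.5 -21.  129.8] turn [ 0.21 -0.32 -1.84]
```

Emit:
carry_out(increments="1 -0.008 -0.0105 0.02 0 0 -1;1 -0.008 -0.0105 0.02 0.2 -0.3 -1;1 0 0 0.02 0 0 0;1 0 0 0.015 0 0 0")

```text
time_s: 5.98
tool_pos: [0.4218, -0.1153, 0.218]
tool_rot: [180.0, -0.4, -23.0]
force: [-0.6, 0.2, -0.8]
grip_width: 0.087
```

```bash
python3 plan.py .42 -.1206 .163 -23.7
```

```text
t 5.97 pos [ 0.4218 -0.1153  0.218 ] rot [179.99  -0.37 -23.  ] w 0.087 F [-0.6  0.2 -0.8]
shift in current axes mm [ 0.   5.6 55. ] in target-yaw axes [ 0.4  5.6 55. ] turn [ 0.   -0.37  0.7 ]
```

Emit:
carry_out(increments="1 0 0.0055 0.015 0 -0.3 0.6;1 0 0 0.015 0 0 0;1 0 0 0.014 0 0 0;1 0 0 0.01 0 0 0;1 0 0 0 0 0 0;0.1 0 0 0 0 0 0;0.1 0 0 0 0 0 0;0.1 0 0 0 0 0 0;0.1 0 0 0 0 0 0;0.1 0 0 0 0 0 0;0.1 0 0 0 0 0 0", force=20)

```text
time_s: 7.35
tool_pos: [0.4206, -0.1217, 0.1617]
tool_rot: [-180.0, -0.2, -23.7]
force: [1.0, -0.1, -0.1]
grip_width: 0.0349
```

```bash
python3 plan.py .42 -.1206 .163 -23.7
```

```text
t 7.35 pos [ 0.4206 -0.1217  0.1617] rot [-179.99   -0.18  -23.73] w 0.0349 F [ 1.  -0.1 -0.1]
shift in current axes mm [-1.  -0.8 -1.3] in target-yaw axes [-1.  -0.8 -1.3] turn [-0.01 -0.18 -0.03]
```

Emit:
carry_out(increments="0 0 0 0 0 0 0;0 0 0 0 0 0 0;0 0 0 0 0 0 0;0 0 0 0 0 0 0;0 0 0 0 0 0 0")

```text
time_s: 7.98
tool_pos: [0.4206, -0.1216, 0.1616]
tool_rot: [-180.0, -0.2, -23.7]
force: [-0.3, 0.7, -0.4]
grip_width: 0.0181
```

```bash
python3 plan.py .6218 -.1366 .23 3.95
python3 - <<'E'
from h import *
s=read_camera("scene");cv2.imwrite("pics/g1.png",cv2.resize(s["img"][100:300,130:330],(600,600)))
E
```

```text
t 7.97 pos [ 0.4206 -0.1216  0.1616] rot [-179.99   -0.18  -23.72] w 0.0181 F [-0.3  0.7 -0.4]
shift in current axes mm [190.4 -67.2 -67.8] in target-yaw axes [199.7  28.8 -68.4] turn [  0.03  -0.18 -27.67]
```

View pics/g1.png

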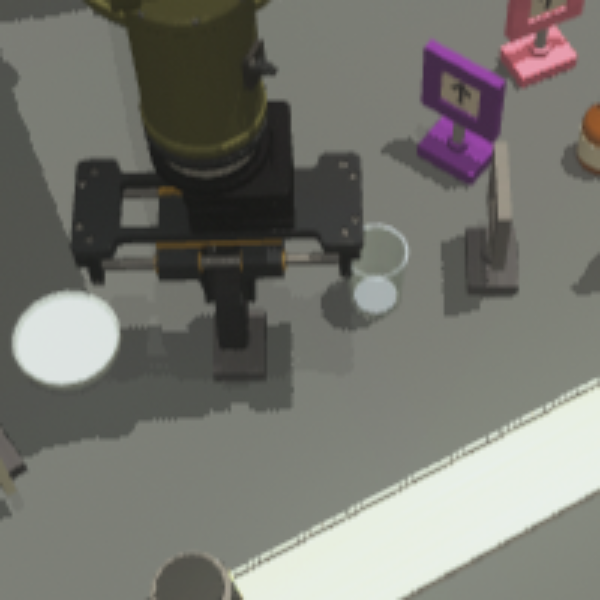

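The condenser is gripped (18.1 mm). Lift, turn and carry.

Emit:
carry_out(increments="0 0 0 -0.015 0 0 0;0 0 0 -0.02 0 0 0;0 0 0 -0.02 0 0 0;0 0 0 -0.01 0 0 -6;0 0 0 0 0 0 -8;0 0 0 0 0 0 -8;0 0 0 0 0 0 -5.5;0 0 0 0 0 0 0;0 0.018 0.0025 0 0 0 0;0 0.025 0.0035 0 0 0 0;0 0.03 0.004 0 0 0 0;0 0.03 0.004 0 0 0 0;0 0.03 0.004 0 0 0 0;0 0.025 0.0035 0 0 0 0;0 0.02 0.0035 0 0 0 0;0 0 0 0 0 0 0", force=25)

```text
time_s: 10.02
tool_pos: [0.602, -0.1347, 0.2333]
tool_rot: [180.0, 0.1, 3.5]
force: [-0.6, 0.8, -3.2]
grip_width: 0.0175
```

```bash
python3 plan.py .6218 -.1366 .1676 3.95
```

```text
t 10.03 pos [ 0.602  -0.1347  0.2333] rot [1.7999e+02 1.0000e-01 3.4800e+00] w 0.0175 F [-0.6  0.8 -3.2]
shift in current axes mm [19.7  3.1 65.7] in target-yaw axes [19.6  3.3 65.7] turn [ 0.01  0.1  -0.47]
```

Emit:
carry_out(increments="0 0.012 0.002 0 0 0 -0.4;0 0.009 0.0015 0.005 0 0.1 0;0 0 0 0 0 0 0")

```text
time_s: 10.4
tool_pos: [0.623, -0.1373, 0.2278]
tool_rot: [180.0, 0.1, 3.8]
force: [0.0, 0.6, -2.5]
grip_width: 0.0176
```

```bash
python3 plan.py .6225 -.1366 .1676 3.95
```

```text
t 10.4 pos [ 0.623  -0.1373  0.2278] rot [1.7998e+02 1.1000e-01 3.7800e+00] w 0.0176 F [ 0.   0.6 -2.5]
shift in current axes mm [-0.4 -0.7 60.2] in target-yaw axes [-0.5 -0.7 60.2] turn [ 0.02  0.11 -0.17]
```

Emit:
carry_out(increments="0 -0.0004 -0.0007 0.015 0 0.1 -0.1;0 0 0 0.015 0 0 0;0 0 0 0.012 0 0 0;0 0 0 0.008 0 0 0;0 0 0 0.004 0 0 0;0 0 0 0 0 0 0")

```text
time_s: 11.15
tool_pos: [0.6208, -0.1366, 0.1688]
tool_rot: [-180.0, 0.2, 3.9]
force: [0.4, 0.5, -3.5]
grip_width: 0.0179
```

```bash
python3 plan.py .6225 -.1366 .1676 3.95
python3 - <<'E'
from h import *
for n in("scene","top"):
    s=read_camera(n);
    c=s["img"][200:340,150:330] if n=="scene" else s["img"][100:240,250:410]
    cv2.imwrite(f"pics/p1{n}.png",cv2.resize(c,(720,560)))
E
```

```text
t 11.15 pos [ 0.6208 -0.1366  0.1688] rot [-180.      0.18    3.86] w 0.0179 F [ 0.4  0.5 -3.5]
shift in current axes mm [1.7 0.2 1.2] in target-yaw axes [1.7 0.2 1.2] turn [-0.    0.18 -0.09]
```

View pics/p1scene.png

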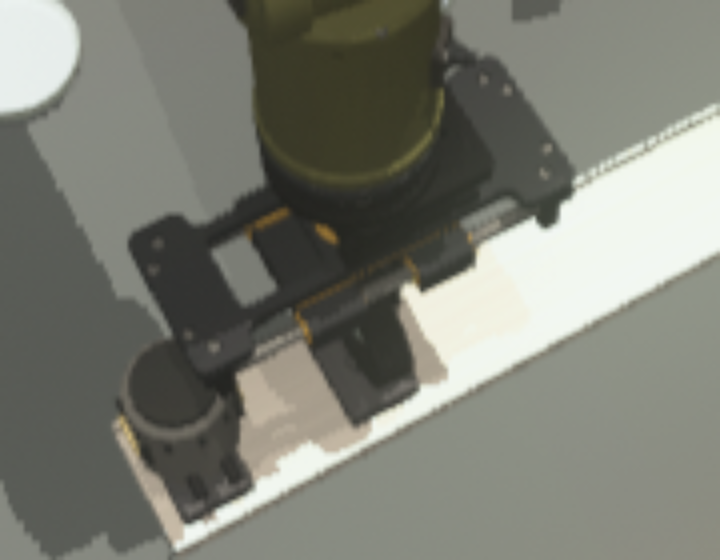

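The condenser's foot is within the channel (foot corner near (365,420) in the crop, clear of the front lip). Lower the last millimetre and release.

Emit:
carry_out(increments="0 0.0015 0 0.001 0 0 0;0 0 0 0.0008 0 0 0;0 0 0 0 0 0 0;0.5 0 0 0 0 0 0;0.5 0 0 0 0 0 0;0.5 0 0 0 0 0 0;0.5 0 0 0 0 0 0;0.5 0 0 -0.01 0 0 0;0.5 0 0 -0.02 0 0 0;0.6 0 0 -0.03 0 0 0;0.8 0 0 -0.03 0 0 0;1 0 0 0 0 0 0")

```text
time_s: 12.75
tool_pos: [0.6254, -0.1364, 0.2694]
tool_rot: [179.8, -0.5, 3.9]
force: [-0.0, -0.7, -0.1]
grip_width: 0.0646
```

```bash
python3 plan.py .4358 .0905 .21 -26
```

```text
t 12.75 pos [ 0.6254 -0.1364  0.2694] rot [179.81  -0.49   3.87] w 0.0646 F [-0.  -0.7 -0.1]
shift in current axes mm [-174.3 -239.4   57.1] in target-yaw axes [-269.8 -120.8   59.4] turn [ 0.06 -0.52 29.87]
```

Emit:
carry_out(increments="1 0 0 0 0 0 9;1 0 0 0 0 -0.5 9;1 0 0 0 0 0 8;1 0 0 0 0 0 4;1 -0.03 -0.0133 0 0 0 0;1 -0.04 -0.018 0 0 0 0;1 -0.04 -0.018 0 0 0 0;1 -0.04 -0.018 0 0 0 0;1 -0.04 -0.018 0 0 0 0;1 -0.03 -0.0133 0 0 0 0;1 -0.03 -0.0133 0 0 0 0;1 -0.02 -0.009 0.01 0 0 0;1 0 0 0.01 0 0 0;1 0 0 0 0 0 0")

```text
time_s: 14.5
tool_pos: [0.4319, 0.0999, 0.2454]
tool_rot: [179.7, 0.1, -27.2]
force: [0.4, -0.3, 0.7]
grip_width: 0.087
```

```bash
python3 plan.py .4358 .0905 .158 -26;python3 - <<'E'
from h import *
t=read_camera("top");s=read_camera("scene")
cv2.imwrite("pics/p1top.png",np.hstack([cv2.resize(t["img"][100:180,250:370],(450,300),interpolation=2),cv2.resize(s["img"][220:340,170:290],(300,300),interpolation=2)]))
for p in(s,t):
    for d in masks_of("condenser",p):
        print(round(d["confidence"],2),d["bbox"],np.round(fit("condenser",[(p,d["pixels"])],.622,-.1366,.006,[np.radians(-86)]),4))
E
```

```text
t 14.5 pos [0.4319 0.0999 0.2454] rot [ 1.7972e+02  1.3000e-01 -2.7240e+01] w 0.087 F [ 0.4 -0.3  0.7]
shift in current axes mm [ 8.   6.2 87.4] in target-yaw axes [ 7.6  6.8 87.4] turn [ 0.28  0.14 -1.24]
0.69 [225.9, 258.1, 254.0, 305.9] [ 6.23000e-01 -1.35800e-01 -8.69472e+01  6.71000e-02]
0.56 [292.7, 117.0, 307.4, 146.5] [ 6.23100e-01 -1.37100e-01 -8.78048e+01  5.35000e-02]
```

View pics/p1top.png

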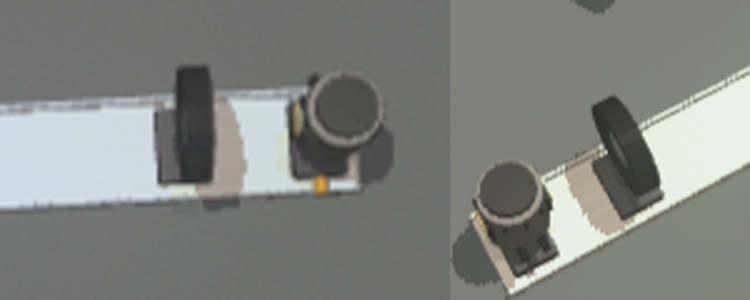

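The condenser stands in the channel, about 1 mm off target. Now down onto the slide frame.

Emit:
carry_out(increments="1 0.008 0.0065 0.02 0.3 0.1 -1.2;1 0 0 0.02 0 0 0;1 0 0 0.015 0 0 0;1 0 0 0 0 0 0")

```text
time_s: 15.2
tool_pos: [0.4394, 0.0889, 0.1913]
tool_rot: [-179.8, -0.2, -26.3]
force: [-0.5, 0.5, 0.0]
grip_width: 0.087
```

```bash
python3 plan.py .4358 .0905 .158 -26
```

```text
t 15.2 pos [0.4394 0.0889 0.1913] rot [-1.7976e+02 -1.5000e-01 -2.6250e+01] w 0.087 F [-0.5  0.5  0. ]
shift in current axes mm [-4.   0.3 33.3] in target-yaw axes [-4.   0.2 33.3] turn [-0.24 -0.15 -0.25]
```

Emit:
carry_out(increments="1 -0.004 0 0.013 -0.2 -0.1 -0.2;1 0 0 0.012 0 0 0;1 0 0 0.006 0 0 0;1 0 0 0 0 0 0;0 0 0 0 0 0 0;0 0 0 0 0 0 0;0 0 0 0 0 0 0;0 0 0 0 0 0 0;0 0 0 0 0 0 0;0 0 0 0 0 0 0;0 0 0 0 0 0 0;0 0 0 0 0 0 0;0 0 0 0 0 0 0;0 0 0 0 0 0 0;0 0 0 0 0 0 0", force=20)

```text
time_s: 17.08
tool_pos: [0.4371, 0.0911, 0.1602]
tool_rot: [-179.9, -0.2, -26.0]
force: [-0.5, 0.3, 0.4]
grip_width: 0.0098
```

```bash
python3 plan.py .6149 -.0369 .23 3.95
```

```text
t 17.07 pos [0.4371 0.0911 0.1602] rot [-179.89   -0.23  -26.03] w 0.0098 F [-0.5  0.3  0.4]
shift in current axes mm [216.2  36.9 -69. ] in target-yaw axes [168.6 140.  -69.8] turn [ -0.05  -0.26 -29.98]
```

Emit:
carry_out(increments="0 0 0 -0.015 0 0 0;0 0 0 -0.02 0 0 0;0 0 0 -0.02 0 0 0;0 0 0 -0.015 0 -0.2 -6;0 0 0 0 0 0 -8;0 0 0 0 0 0 -8;0 0 0 0 0 0 -7;0 0 0 0 0 0 0;0 0.018 0.015 0 0 0 0;0 0.024 0.02 0 0 0 0;0 0.03 0.025 0 0 0 0;0 0.03 0.025 0 0 0 0;0 0.03 0.025 0 0 0 0;0 0.02 0.0165 0 0 0 0;0 0.01 0.008 0 0 0 0;0 0 0 0 0 0 0", force=25)

```text
time_s: 19.08
tool_pos: [0.6098, -0.0359, 0.2385]
tool_rot: [-179.9, -0.0, 2.9]
force: [-0.2, 0.4, -3.1]
grip_width: 0.0098
```

```bash
python3 plan.py .6154 -.0369 .1662 3.95
```

```text
t 19.07 pos [ 0.6098 -0.0359  0.2385] rot [-1.7988e+02 -3.0000e-02  2.8700e+00] w 0.0098 F [-0.2  0.4 -3.1]
shift in current axes mm [ 5.5  1.5 72.3] in target-yaw axes [ 5.5  1.4 72.3] turn [-0.12 -0.04 -1.08]
```

Emit:
carry_out(increments="0 0.0055 0.0014 0.015 -0.1 0 -1;0 0 0 0.015 0 0 0;0 0 0 0.015 0 0 0;0 0 0 0.007 0 0 0;0 0 0 0 0 0 0")

```text
time_s: 19.7
tool_pos: [0.6127, -0.0337, 0.1817]
tool_rot: [-179.9, 0.2, 4.1]
force: [-0.5, 0.1, -2.5]
grip_width: 0.01
```

```bash
python3 plan.py .6154 -.0369 .1662 3.95
```

```text
t 19.7 pos [ 0.6127 -0.0337  0.1817] rot [-179.92    0.19    4.12] w 0.01 F [-0.5  0.1 -2.5]
shift in current axes mm [ 2.5  3.4 15.5] in target-yaw axes [ 2.5  3.3 15.5] turn [-0.08  0.19  0.17]
```

Emit:
carry_out(increments="0 0.0025 0.0034 0.002 0 0.2 0.1;0 0 0 0.005 0 0 0;0 0 0 0.004 0 0 0;0 0 0 0 0 0 0")

```text
time_s: 20.2
tool_pos: [0.6164, -0.0374, 0.1712]
tool_rot: [-180.0, -0.2, 4.0]
force: [-0.6, -0.6, -2.3]
grip_width: 0.0097
```

```bash
python3 plan.py .6154 -.0369 .1662 3.95
```

```text
t 20.2 pos [ 0.6164 -0.0374  0.1712] rot [-1.7995e+02 -1.6000e-01  3.9800e+00] w 0.0097 F [-0.6 -0.6 -2.3]
shift in current axes mm [-1.  -0.6  5. ] in target-yaw axes [-1.  -0.6  5. ] turn [-0.05 -0.16  0.03]
```

Emit:
carry_out(increments="0 -0.0005 -0.0005 0.003 0 -0.1 0;0 0 0 0.0015 0 0 0;0 0 0 0.0008 0 0 0;0 0 0 0 0 0 0")

```text
time_s: 20.7
tool_pos: [0.6162, -0.0368, 0.1665]
tool_rot: [-180.0, -0.1, 4.0]
force: [-1.2, 1.0, -2.3]
grip_width: 0.0099
```

```bash
python3 plan.py .6154 -.0369 .1662 3.95
```

```text
t 20.7 pos [ 0.6162 -0.0368  0.1665] rot [-1.7996e+02 -1.1000e-01  3.9900e+00] w 0.0099 F [-1.2  1.  -2.3]
shift in current axes mm [-0.8  0.1  0.3] in target-yaw axes [-0.8  0.1  0.3] turn [-0.04 -0.11  0.04]
```

Emit:
carry_out(increments="0 0 0 0.0004 0 0 0;0.5 0 0 0 0 0 0;0.5 0 0 0 0 0 0;0.5 0 0 0 0 0 0;0.5 0 0 0 0 0 0;0.5 0 0 -0.01 0 0 0;0.5 0 0 -0.02 0 0 0;0.6 0 0 -0.03 0 0 0;0.8 0 0 -0.03 0 0 0;1 0 0 0 0 0 0")

```text
time_s: 21.95
tool_pos: [0.6178, -0.0365, 0.266]
tool_rot: [180.0, -0.6, 4.0]
force: [-0.2, 1.0, -0.2]
grip_width: 0.0646
```

```bash
python3 plan.py .422 -.327 .25 11.2
```

```text
t 21.95 pos [ 0.6178 -0.0365  0.266 ] rot [179.98  -0.57   4.01] w 0.0646 F [-0.2  1.  -0.2]
shift in current axes mm [-215.8  276.1   14. ] in target-yaw axes [-248.5  246.9   16. ] turn [ 0.05 -0.57 -7.19]
```

Emit:
carry_out(increments="1 0 0 0 0 -0.5 -7.1;1 -0.025 0.025 0 0 0 0;1 -0.03 0.03 0 0 0 0;1 -0.03 0.03 0 0 0 0;1 -0.03 0.03 0 0 0 0;1 -0.03 0.03 0 0 0 0;1 -0.03 0.03 0 0 0 0;1 -0.03 0.03 0 0 0 0;1 -0.025 0.025 0 0 0 0;1 -0.015 0.015 0 0 0 0;1 0 0 0 0 0 0")

```text
time_s: 23.32
tool_pos: [0.4177, -0.3321, 0.2643]
tool_rot: [-179.9, 0.1, 11.5]
force: [0.8, 0.6, 0.2]
grip_width: 0.0872
```

```bash
python3 plan.py .422 -.327 .173 11.2;python3 - <<'E'
from h import *
t=read_camera("top");s=read_camera("scene")
for p in(s,t):
  for n,x0,y0 in(("condenser",.622,-.1366),("slide",.615,-.037)):
    for d in masks_of(n,p):
        u=d["bbox"]; q=fit(n,[(p,d["pixels"])],x0,y0,.006,[np.radians(-86)])
        if q[3]<.3: print(n,round(d["confidence"],2),u,np.round(q,4))
E
```

```text
t 23.32 pos [ 0.4177 -0.3321  0.2643] rot [-1.7989e+02  6.0000e-02  1.1460e+01] w 0.0872 F [0.8 0.6 0.2]
shift in current axes mm [ 5.3 -3.9 91.3] in target-yaw axes [ 5.2 -4.1 91.3] turn [-0.11  0.06  0.26]
condenser 0.61 [224.8, 257.3, 256.7, 305.1] [ 6.23300e-01 -1.35800e-01 -8.55587e+01  4.60000e-02]
slide 0.95 [268.5, 231.5, 294.0, 286.1] [ 6.16200e-01 -3.62000e-02 -8.67278e+01  3.98000e-02]
condenser 0.86 [292.1, 116.8, 310.1, 147.8] [ 6.23000e-01 -1.37200e-01 -8.78553e+01  7.20000e-02]
slide 0.58 [253.5, 116.4, 270.6, 153.7] [ 6.15700e-01 -3.70000e-02 -8.73449e+01  9.28000e-02]
```

Both placed parts are on target. Now the screen.

Emit:
carry_out(increments="1 0.005 -0.004 0.02 0 0 0.2;1 0 0 0.02 0 0 0;1 0 0 0.015 0 0 0;1 0 0 0 0 0 0")

```text
time_s: 24.12
tool_pos: [0.4266, -0.3216, 0.2086]
tool_rot: [-179.9, -0.1, 11.9]
force: [-0.2, 0.4, 0.7]
grip_width: 0.087
```

```bash
python3 plan.py .422 -.327 .173 11.2
```

```text
t 24.12 pos [ 0.4266 -0.3216  0.2086] rot [-1.7992e+02 -8.0000e-02  1.1920e+01] w 0.087 F [-0.2  0.4  0.7]
shift in current axes mm [-5.7  4.4 35.6] in target-yaw axes [-5.6  4.4 35.6] turn [-0.08 -0.08  0.72]
```

Emit:
carry_out(increments="1 -0.005 0.004 0.013 -0.1 -0.1 0.5;1 0 0 0.013 0 0 0;1 0 0 0.005 0 0 0;1 0 0 0 0 0 0;0 0 0 0 0 0 0;0 0 0 0 0 0 0;0 0 0 0 0 0 0;0 0 0 0 0 0 0;0 0 0 0 0 0 0;0 0 0 0 0 0 0;0 0 0 0 0 0 0;0 0 0 0 0 0 0;0 0 0 0 0 0 0;0 0 0 0 0 0 0;0 0 0 0 0 0 0", force=20)

```text
time_s: 26.0
tool_pos: [0.4234, -0.3277, 0.1778]
tool_rot: [179.8, -0.1, 11.4]
force: [-0.3, 0.5, 0.0]
grip_width: 0.0076
```

```bash
python3 plan.py .5965 .2295 .25 3.95
python3 - <<'E'
from h import *
for n in ("dish","screen"):
  for c in("top","scene"):
    p=read_camera(c);
    for d in masks_of(n,p): print(n,c,round(d["confidence"],2),d["bbox"])
print(unproj(p,[[152,214]],.01)) # scene dish
E
```

```text
t 26.0 pos [ 0.4234 -0.3277  0.1778] rot [ 1.7982e+02 -1.2000e-01  1.1370e+01] w 0.0076 F [-0.3  0.5  0. ]
shift in current axes mm [ 279.7 -511.9  -73.3] in target-yaw axes [ 211.1 -543.9  -72.2] turn [ 0.17 -0.13  7.42]
dish top 0.66 [318.7, 219.9, 352.6, 248.5]
dish scene 0.75 [135.7, 197.0, 171.2, 231.4]
screen scene 0.72 [106.6, 225.4, 136.3, 263.5]
[[ 0.3630616  -0.24064421  0.01      ]]
```

Emit:
carry_out(increments="0 0 0 -0.015 0 0 0;0 0 0 -0.02 0 0 0;0 0 0 -0.03 0 0 0;0 0 0 -0.035 0 0 0;0 0 0 -0.035 0 0 0;0 0 0 -0.015 0 0 4;0 0 0 0 0 -0.1 3.4;0 0 0 0 0 0 0", force=25)

```text
time_s: 27.4
tool_pos: [0.4216, -0.3262, 0.3358]
tool_rot: [179.9, 0.1, 3.8]
force: [-0.1, 0.2, -3.3]
grip_width: 0.0079
```

```bash
python3 plan.py .5965 .2295 .32 3.95
```

```text
t 27.4 pos [ 0.4216 -0.3262  0.3358] rot [1.799e+02 6.000e-02 3.810e+00] w 0.0079 F [-0.1  0.2 -3.3]
shift in current axes mm [ 211.5 -542.8   14.6] in target-yaw axes [ 212.7 -542.3   15.8] turn [ 0.1   0.06 -0.14]
```

Emit:
carry_out(increments="0 0.006 -0.015 0 0 0 0;0 0.01 -0.026 0 0 0 0;0 0.014 -0.036 0 0 0 0;0 0.014 -0.036 0 0 0 0;0 0.014 -0.036 0 0 0 0;0 0.014 -0.036 0 0 0 0;0 0.014 -0.036 0 0 0 0;0 0.014 -0.036 0 0 0 0;0 0.014 -0.036 0 0 0 0;0 0.014 -0.036 0 0 0 0;0 0.014 -0.036 0 0 0 0;0 0.014 -0.036 0 0 0 0;0 0.014 -0.036 0 0 0 0;0 0.014 -0.036 0 0 0 0;0 0.01 -0.026 0 0 0 0;0 0.006 -0.016 0 0 0 0;0 0.003 -0.008 0 0 0 0;0 0 0 0 0 0 0")

```text
time_s: 29.65
tool_pos: [0.5786, 0.2486, 0.3315]
tool_rot: [-179.7, 0.8, 5.5]
force: [0.4, -0.1, -2.4]
grip_width: 0.0078
```

```bash
python3 plan.py .5965 .2295 .1838 3.95
```

```text
t 29.65 pos [0.5786 0.2486 0.3315] rot [-179.66    0.81    5.46] w 0.0078 F [ 0.4 -0.1 -2.4]
shift in current axes mm [ 18.   21.6 147.4] in target-yaw axes [ 16.5  20.3 147.7] turn [-0.33  0.82  1.51]
```

Emit:
carry_out(increments="0 0.009 0.01 0.01 -0.3 0.8 1.5;0 0.0085 0.01 0.02 0 0 0;0 0 0 0.02 0 0 0;0 0 0 0.02 0 0 0;0 0 0 0.015 0 0 0;0 0 0 0 0 0 0")

```text
time_s: 30.4
tool_pos: [0.6014, 0.2168, 0.2373]
tool_rot: [179.6, 0.2, 3.1]
force: [0.1, 0.4, -2.9]
grip_width: 0.0081
```

```bash
python3 plan.py .598 .2295 .1838 3.95
```

```text
t 30.4 pos [0.6014 0.2168 0.2373] rot [1.7956e+02 1.6000e-01 3.0900e+00] w 0.0081 F [ 0.1  0.4 -2.9]
shift in current axes mm [ -2.6 -13.3  53.4] in target-yaw axes [ -2.5 -12.9  53.5] turn [ 0.44  0.16 -0.86]
```

Emit:
carry_out(increments="0 -0.0015 -0.006 0.01 0.4 0.1 -0.8;0 -0.0005 -0.005 0.01 0 0 0;0 0 0 0.01 0 0 0;0 0 0 0.005 0 0 0;0 0 0 0 0 0 0")

```text
time_s: 31.02
tool_pos: [0.5992, 0.229, 0.2012]
tool_rot: [-180.0, -0.1, 4.0]
force: [0.4, 0.6, -2.5]
grip_width: 0.0075
```

```bash
python3 plan.py .598 .2295 .1838 3.95
```

```text
t 31.02 pos [0.5992 0.229  0.2012] rot [-1.7996e+02 -8.0000e-02  3.9800e+00] w 0.0075 F [ 0.4  0.6 -2.5]
shift in current axes mm [-1.2 -0.6 17.4] in target-yaw axes [-1.2 -0.6 17.4] turn [-0.04 -0.08  0.03]
```

Emit:
carry_out(increments="0 -0.001 -0.0005 0.006 0 0 0;0 0 0 0.005 0 0 0;0 0 0 0.003 0 0 0;0 0 0 0.001 0 0 0;0 0 0 0 0 0 0")

```text
time_s: 31.65
tool_pos: [0.5986, 0.2294, 0.1859]
tool_rot: [-180.0, -0.2, 4.0]
force: [0.3, -0.1, -2.3]
grip_width: 0.0075
```

```bash
python3 plan.py .598 .2295 .1838 3.95
python3 - <<'E'
from h import *
for n in("scene","top"):
    s=read_camera(n);
    c=s["img"][120:270,290:440] if n=="scene" else s["img"][90:190,120:220]
    cv2.imwrite(f"pics/p3{n}.png",cv2.resize(c,(600,600)))
E
```

```text
t 31.65 pos [0.5986 0.2294 0.1859] rot [-1.7995e+02 -1.6000e-01  3.9500e+00] w 0.0075 F [ 0.3 -0.1 -2.3]
shift in current axes mm [-0.6 -0.2  2.1] in target-yaw axes [-0.6 -0.2  2.1] turn [-0.05 -0.16  0.  ]
```

View pics/p3scene.png

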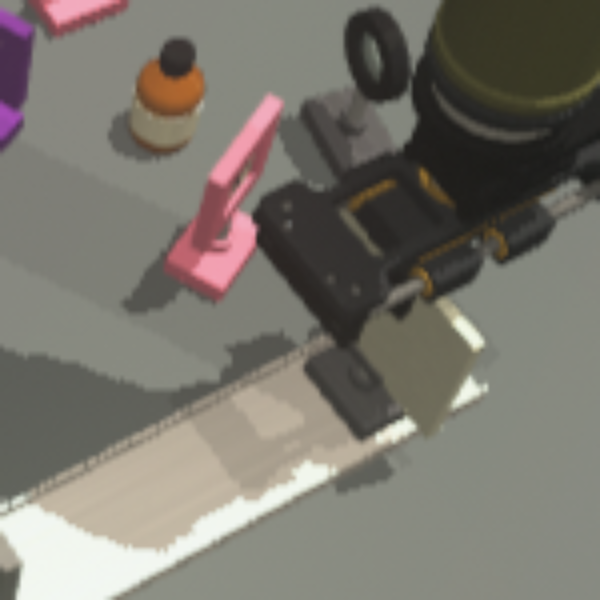

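The screen's foot (355,395 in the crop) is between the lips, with about 2 mm left to lower. Set it down and release.

Emit:
carry_out(increments="0 0 0 0.0012 0 0 0;0 0 0 0.0008 0 0 0;0 0 0 0 0 0 0;0.5 0 0 0 0 0 0;0.5 0 0 0 0 0 0;0.5 0 0 0 0 0 0;0.5 0 0 0 0 0 0;0.5 0 0 -0.01 0 0 0;0.5 0 0 -0.02 0 0 0;0.6 0 0 -0.03 0 0 0;0.8 0 0 -0.03 0 0 0;1 0 0 0 0 0 0")

```text
time_s: 33.25
tool_pos: [0.5999, 0.2307, 0.2848]
tool_rot: [-179.8, -0.7, 4.0]
force: [0.8, -0.1, -0.1]
grip_width: 0.0643
```

```bash
python3 plan.py .4375 .3275 .25 -6.7
```

```text
t 33.25 pos [0.5999 0.2307 0.2848] rot [-179.8    -0.67    3.97] w 0.0643 F [ 0.8 -0.1 -0.1]
shift in current axes mm [-155.7 -107.7   33.4] in target-yaw axes [-172.6  -77.2   34.8] turn [-0.26 -0.65 10.67]
```

Emit:
carry_out(increments="1 0 0 0 0 -0.6 5.4;1 0 0 0 0 0 5.3;1 -0.02 -0.009 0 0 0 0;1 -0.03 -0.0134 0 0 0 0;1 -0.03 -0.0134 0 0 0 0;1 -0.03 -0.0134 0 0 0 0;1 -0.03 -0.0134 0 0 0 0;1 -0.015 -0.007 0.01 0 0 0;1 -0.005 -0.002 0.01 0 0 0;1 0 0 0 0 0 0")

```text
time_s: 34.5
tool_pos: [0.4353, 0.3265, 0.2619]
tool_rot: [-180.0, 0.2, -6.1]
force: [-1.1, 0.4, -0.3]
grip_width: 0.0868
```

```bash
python3 plan.py .4375 .3275 .151 -6.7;python3 - <<'E'
from h import *
t=read_camera("top");s=read_camera("scene")
for p in(s,t):
    for d in masks_of("screen",p):
        q=fit("screen",[(p,d["pixels"])],.597,.23,.006,[np.radians(-86)])
        print(round(d["confidence"],2),d["bbox"],np.round(q,4))
cv2.imwrite("pics/p3.png",np.hstack([cv2.resize(t["img"][100:180,130:230],(450,360),interpolation=2),cv2.resize(s["img"][140:260,320:440],(350,360),interpolation=2)]))
E
```

```text
t 34.5 pos [0.4353 0.3265 0.2619] rot [-179.95    0.21   -6.06] w 0.0868 F [-1.1  0.4 -0.3]
shift in current axes mm [  2.5  -1.1 110.9] in target-yaw axes [  2.   -1.2 110.9] turn [-0.05  0.21  0.64]
0.83 [365.0, 167.0, 413.9, 230.1] [ 5.96800e-01  2.30900e-01 -8.60561e+01  4.11000e-02]
0.88 [154.2, 116.8, 175.3, 162.7] [  0.5979   0.229  -85.3611   0.1115]
```

View pics/p3.png

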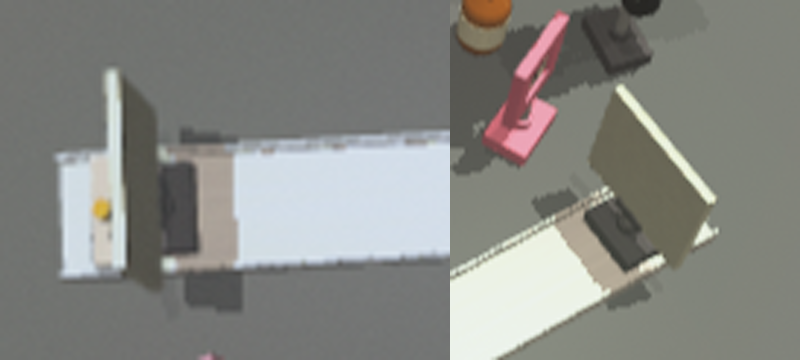

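The screen stands square, with its fit 5 mm short of the stop. Now the small lens.

Emit:
carry_out(increments="1 0.002 -0.001 0.02 0 0.2 0.6;1 0 0 0.025 0 0 0;1 0 0 0.02 0 0 0;1 0 0 0.01 0 0 0;1 0 0 0 0 0 0")

```text
time_s: 35.33
tool_pos: [0.4441, 0.3259, 0.1878]
tool_rot: [-179.7, -0.2, -7.2]
force: [0.2, -0.0, -0.2]
grip_width: 0.0869
```

```bash
python3 plan.py .4375 .3275 .151 -6.7
```

```text
t 35.33 pos [0.4441 0.3259 0.1878] rot [-179.68   -0.24   -7.2 ] w 0.0869 F [ 0.2 -0.  -0.2]
shift in current axes mm [-6.9 -0.5 36.8] in target-yaw axes [-6.7 -0.8 36.8] turn [-0.32 -0.24 -0.5 ]
```

Emit:
carry_out(increments="1 -0.006 -0.0005 0.014 -0.3 -0.2 -0.4;1 0 0 0.013 0 0 0;1 0 0 0.007 0 0 0;1 0 0 0 0 0 0;0 0 0 0 0 0 0;0 0 0 0 0 0 0;0 0 0 0 0 0 0;0 0 0 0 0 0 0;0 0 0 0 0 0 0;0 0 0 0 0 0 0;0 0 0 0 0 0 0;0 0 0 0 0 0 0;0 0 0 0 0 0 0;0 0 0 0 0 0 0;0 0 0 0 0 0 0", force=20)

```text
time_s: 37.2
tool_pos: [0.4393, 0.3281, 0.1539]
tool_rot: [-179.9, -0.2, -6.8]
force: [0.0, 0.2, -1.3]
grip_width: 0.0117
```

```bash
python3 plan.py .6057 .0963 .3 3.95
```

```text
t 37.2 pos [0.4393 0.3281 0.1539] rot [-179.87   -0.22   -6.8 ] w 0.0117 F [ 0.   0.2 -1.3]
shift in current axes mm [ 193.3  210.2 -145.8] in target-yaw axes [ 150.   242.7 -146.1] turn [ -0.11  -0.24 -10.75]
```

Emit:
carry_out(increments="0 0 0 -0.015 0 0 0;0 0 0 -0.02 0 0 0;0 0 0 -0.03 0 0 0;0 0 0 -0.035 0 0 0;0 0 0 -0.03 0 0 0;0 0 0 -0.01 0 0 0;0 0 0 0 0 -0.2 -5.5;0 0 0 0 0 0 -5.3;0 0 0 0 0 0 0;0 0.012 0.0195 0 0 0 0;0 0.018 0.029 0 0 0 0;0 0.022 0.036 0 0 0 0;0 0.022 0.036 0 0 0 0;0 0.022 0.036 0 0 0 0;0 0.02 0.032 0 0 0 0;0 0.014 0.022 0 0 0 0;0 0.007 0.011 0 0 0 0;0 0 0 0 0 0 0", force=25)

```text
time_s: 39.45
tool_pos: [0.5904, 0.1116, 0.2939]
tool_rot: [-180.0, 0.7, 3.9]
force: [-0.6, 0.4, -1.5]
grip_width: 0.0116
```

```bash
python3 plan.py .607 .0964 .1599 3.95
```

```text
t 39.45 pos [0.5904 0.1116 0.2939] rot [-179.95    0.67    3.89] w 0.0116 F [-0.6  0.4 -1.5]
shift in current axes mm [ 17.1  16.4 133.8] in target-yaw axes [ 15.6  16.3 134. ] turn [-0.05  0.67 -0.06]
```

Emit:
carry_out(increments="0 0.008 0.008 0.01 0 0.6 0;0 0.006 0.007 0.02 0 0 0;0 0 0 0.025 0 0 0;0 0 0 0.02 0 0 0;0 0 0 0.01 0 0 0;0 0 0 0 0 0 0")

```text
time_s: 40.2
tool_pos: [0.6033, 0.101, 0.201]
tool_rot: [-179.9, 0.3, 4.3]
force: [-0.7, 0.2, -2.3]
grip_width: 0.012
```

```bash
python3 plan.py .607 .0964 .1599 3.95
```

```text
t 40.2 pos [0.6033 0.101  0.201 ] rot [-179.87    0.27    4.3 ] w 0.012 F [-0.7  0.2 -2.3]
shift in current axes mm [ 3.5  5.  41. ] in target-yaw axes [ 3.3  4.9 41.1] turn [-0.13  0.27  0.35]
```

Emit:
carry_out(increments="0 0.0035 0.0045 0.008 -0.1 0.2 0.3;0 0 0 0.01 0 0 0;0 0 0 0.006 0 0 0;0 0 0 0.002 0 0 0;0 0 0 0 0 0 0")

```text
time_s: 40.83
tool_pos: [0.6085, 0.0968, 0.1748]
tool_rot: [-180.0, -0.1, 4.0]
force: [-0.6, -0.6, -3.1]
grip_width: 0.0116
```

```bash
python3 plan.py .607 .0964 .1599 3.95
```

```text
t 40.83 pos [0.6085 0.0968 0.1748] rot [-1.7997e+02 -1.2000e-01  3.9800e+00] w 0.0116 F [-0.6 -0.6 -3.1]
shift in current axes mm [-1.5  0.3 14.9] in target-yaw axes [-1.5  0.3 14.9] turn [-0.03 -0.12  0.03]
```

Emit:
carry_out(increments="0 -0.001 0 0.005 0 0 0;0 0 0 0.005 0 0 0;0 0 0 0.003 0 0 0;0 0 0 0.001 0 0 0;0 0 0 0 0 0 0")

```text
time_s: 41.45
tool_pos: [0.6076, 0.097, 0.1603]
tool_rot: [-180.0, -0.2, 4.0]
force: [-0.6, -0.1, -2.2]
grip_width: 0.0123
```

```bash
python3 plan.py .607 .0964 .1599 3.95
```

```text
t 41.45 pos [0.6076 0.097  0.1603] rot [-179.96   -0.18    3.99] w 0.0123 F [-0.6 -0.1 -2.2]
shift in current axes mm [-0.7  0.5  0.4] in target-yaw axes [-0.7  0.5  0.4] turn [-0.04 -0.18  0.04]
```

Release, rise, and draw back toward the robot for a clear view.

Emit:
carry_out(increments="0 0 0.0004 0.0005 0 0 0;0 0 0 0 0 0 0;0.5 0 0 0 0 0 0;0.5 0 0 0 0 0 0;0.5 0 0 0 0 0 0;0.5 0 0 0 0 0 0;0.5 0 0 -0.01 0 0 0;0.5 0 0 -0.02 0 0 0;0.5 0 0 -0.03 0 0 0;0.5 0 0 -0.03 0 0 0;0.5 0 0 -0.03 0 0 0;0.5 -0.03 0 -0.01 0 0 0;0.5 -0.04 0 0 0 0 0;0.5 -0.04 0 0 0 0 0;0.5 -0.03 0 0 0 0 0;0.5 0 0 0 0 0 0")

```text
time_s: 43.45
tool_pos: [0.4664, 0.0892, 0.3088]
tool_rot: [-180.0, -1.3, 4.1]
force: [-0.0, 0.3, -0.1]
grip_width: 0.0431
```

Run:
```python
from h import *
o=get_obs();print(np.round(o["tool_pos"],3),o["time_s"])
a=np.radians(-86.05);d=-np.array([np.cos(a),np.sin(a)]);C=np.array([.6115,.013]);n=np.array([-d[1],d[0]])
for k in range(2):
  t=read_camera("top");s=read_camera("scene")
  for nm,x0,y0 in(("condenser",.622,-.1366),("slide",.615,-.037),("lens",.606,.096),("screen",.597,.23)):
   for p in(s,t):
    for m in masks_of(nm,p):
        q=fit(nm,[(p,m["pixels"])],x0,y0,.006,[np.radians(-86)])
        if q[3]<.3:
            r=np.array(q[:2])-C;print(nm,"st"[p is t],round(m["confidence"],2),"from lamp %.1f lateral %.1f yaw %.1f cost %.2f"%((r@d+.25)*1000,r@n*1000,q[2],q[3]))
for nm in("beaker","bottle","dish"):
    print(nm,[[[round(float(v)) for v in m["bbox"]] for m in masks_of(nm,p)[:1]] for p in(s,t)])
cv2.imwrite("pics/f_s.png",cv2.resize(s["img"],(800,600)));cv2.imwrite("pics/f_t.png",cv2.resize(t["img"][90:270,100:410],(800,465)))
```

```text
[0.466 0.089 0.309] 43.45
condenser s 0.68 from lamp 100.7 lateral -0.4 yaw -87.2 cost 0.07
condenser t 0.68 from lamp 98.7 lateral -1.2 yaw -88.2 cost 0.07
slide s 0.9 from lamp 201.4 lateral -0.4 yaw -85.7 cost 0.04
slide t 0.79 from lamp 198.4 lateral 0.5 yaw -84.5 cost 0.10
lens s 0.72 from lamp 335.0 lateral -1.6 yaw -86.6 cost 0.06
lens t 0.85 from lamp 332.2 lateral -0.5 yaw -84.9 cost 0.16
screen s 0.65 from lamp 468.0 lateral -0.3 yaw -87.6 cost 0.05
condenser s 0.83 from lamp 100.7 lateral -1.5 yaw -85.4 cost 0.07
condenser t 0.69 from lamp 99.4 lateral -1.2 yaw -87.7 cost 0.06
slide s 0.67 from lamp 201.1 lateral -0.1 yaw -83.0 cost 0.06
slide t 0.58 from lamp 199.1 lateral 0.8 yaw -84.7 cost 0.07
lens s 0.9 from lamp 334.4 lateral -1.0 yaw -85.0 cost 0.05
screen s 0.86 from lamp 468.3 lateral -1.0 yaw -86.2 cost 0.03
beaker [[], [[239, 201, 260, 217]]]
bottle [[[322, 130, 343, 158]], []]
dish [[[134, 197, 169, 232]], [[320, 220, 353, 250]]]
```

View pics/f_t.png

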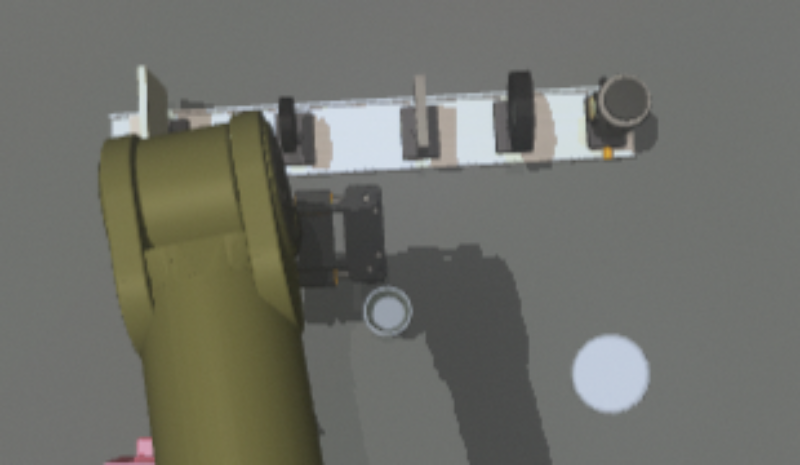

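View pics/f_s.png

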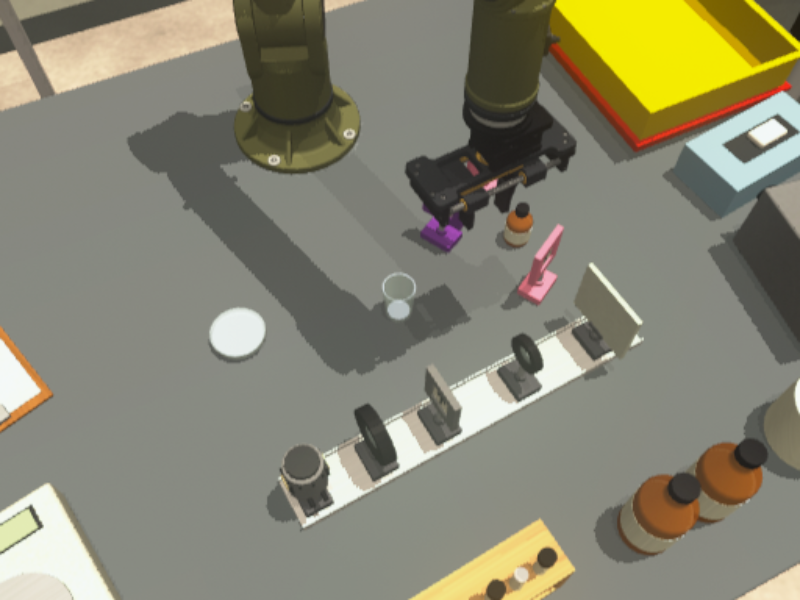

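The pictures show all four parts upright in the channel in the right order. The beaker (398,297), bottle (518,225) and dish (237,333) are where they were, and the gripper touches nothing. Handing in.

```bash
python3 -c "
from cell import *
print(sign_off())"
```

```text
the job is handed in; nothing more can be done
None
```

All four parts now stand upright in the rail channel, square across it, and the job was handed in at about 44 s of the 115 s. I placed them in the order asked: condenser, grey slide frame, screen, then small lens. The pink and purple look-alike frames were left alone.

| Part | Target from lamp (mm) | Measured from lamp, last check (mm) |
|---|---|---|
| Condenser | 100 | 99–101 |
| Slide frame | 200 | 198–201 |
| Small lens | 333.5 (midway) | 332–335 |
| Screen | 467 (about 5 mm from the stop) | 468 (about 4 mm gap) |

- **Position in the channel:** each part is within about 2 mm of the channel's centreline.
- **Squareness:** single picture fits put the parts up to 3° off square. That is fit noise, because the gripper released each part within about 0.1° of my fitted rail angle.
- **Camera disagreement:** the two cameras differ by 1–3 mm along the rail.
- **Less certain:** the arm hid most of the screen from the top camera at the end, so its final figure comes from the scene camera only. Both cameras measured it right after it was placed and put its gap at about 4–6 mm.
- **Beaker, bottle and dish:** all three were seen in the final pictures where they stood at the start. The networks found the beaker and the bottle in only one camera each, and the dish in both.

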